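# Load the plasma thawer from the cassette caddy

### The job

Slide the top cassette sideways off the pile in the steel caddy onto the thawer's tray, and push it fully home so that the sprung catch at the tray's mouth snaps shut behind it. Use light fingertip force throughout, because the frozen bag inside cracks under hard pressing or ramming, leave the two lower cassettes lying as they are in the caddy, and do not disturb the other things on the trolley.

Things in the scene. Friction and masses are not known exactly. Their poses are not given: they have to be found in the camera images.
- cassette_top: topmost of three equal flat aluminium cassettes, 100 x 130 x 14 mm (x, y, z), 0.2 to 0.45 kg. Origin: centre of its underside; z up; +y points away from the thawer. Too wide to grip. Metal slides on metal (friction 0.38), fingertips hold better: 9 to 14 N pressed on the lid draws it along. The brittle bag inside bears under 30 N from the fingers, impacts included: touch it at 5 mm/s or less
- cassette_mid: the cassette under cassette_top, same size, origin at the centre of its underside; stays where it lies (within 8 mm)
- cassette_low: the lowest cassette, on the caddy's floor, same size and origin; stays where it lies (within 8 mm)
- caddy: fixed steel caddy round the pile, open on top and at its -y end (to the thawer). Origin under the pile's centre, 0 to 3 mm above the table (screw feet); axes as the thawer's within 2 deg. Undersides of the cassettes 4, 18, 32 mm above it, top lid 46. Side walls at x = +-53 mm, 24 mm high, flank the lower two. Back wall at y = 67 to 71 mm, level with the top lid, covers the pile's back edges
- thawer_home (a point): point on the thawer's level metal tray (30 mm above the table, 2 to 5 mm below cassette_top's underside in the caddy) where the cassette's origin lies when fully home against the end stop. y points from the stop out to the mouth and caddy, z up. Guides at x = +-53 mm, up to 44 mm above the table, flare to +-65 mm at the mouth. The cover and housing, 235 mm high, stand beyond y = -65 mm
- thawer_mouth (a point): outer edge of the tray's mouth, centre, at tray level: 137 mm from thawer_home along the thawer's y. The last 20 mm of the tray slope down outwards. The caddy stands 6 to 24 mm beyond, up to 4 mm out of line
- catch (a joint): sprung steel catch in the tray's +x guide; value in m, 0 = sprung out (shut), 0.010 = pushed right into the guide. Stands 8 mm proud; heel at y = +67 mm from thawer_home, ramp from there to y = +95 mm. A cassette pushed in presses it aside (push of 7 to 16 N in all); it springs out behind the cassette's back edge once that is within 2 mm of fully home
- amber_bottle: bystander: brown screw-cap bottle, 68 mm across, 150 mm high, origin under its centre
- pill_bottle: bystander: small white jar, 42 mm across, 68 mm high, beside the tray, origin under its centre
- tape_roll: bystander: roll of white tape lying flat, 70 mm across, 24 mm high, between the tray and the robot, origin under its centre
- culture_dishes: bystander: pile of round clear culture dishes, 90 mm across, 59 mm high, origin under its centre
- vial_carton: bystander: open carton of vials, 110 x 150 x 62 mm, origin under its centre
- dressing_tray: bystander: shallow steel tray, 90 x 175 x 37 mm, origin under its centre
- pump_bottle: bystander: white pump bottle, 72 mm across, 170 mm high, origin under its centre
Not all that is in view belongs to the job. Leave any orange look-alike of the caddy alone.

How it is judged:
By the outcome, as a careful person would: the job done as asked, in the order asked, and still so for the second after the job is handed in, with the robot touching nothing.
It also fails if it takes over 56 s, if anything falls off the work surface, if the arm or the gripper's body presses on something with over 40 N, if the wrist force passes 120 N, or if a joint passes its speed limit or range.

### The arm

A 7-joint arm with a two-finger parallel gripper is mounted at the origin on the work surface. World frame = base frame: x ahead of the robot, y to its left, z up, the work surface at z = 0. Lengths are in m, angles in rad, forces in N, time in s.
With the tool pointing down it reaches from about 0.425 to 1.025 m from the base axis. Payload 9.4 kg.
Tool frame: the origin (TCP) lies between the finger pads; the fingertips stand tip_reach ahead of it and the grasp point (between the pads) lies 5 mm behind it (tip_reach is the distance from the TCP to the fingertips, in m); z points along the fingers, y is the direction in which the jaws open and shut (so a half turn about z gives the same grasp; the last joint's range is limited). The gripper opens to 85 mm and grips with 20 to 120 N. Pads are 22 mm wide; open, the fingers measure 114 mm over their backs; the gripper's body (76 mm by 85 mm) begins 54 mm behind the grasp point. The pads swing forward as they close: fully open they stand 13 mm farther back than shut.
Start: joints at [-1.361, 0.599, -0.003, 1.599, 0.002, 0.943, -0.08], TCP at [0.205, 0.695, 0.245] pointing down, gripper open.
Joint ranges: [-2.57, 2.57], [-0.35, 1.97], [-1.29, 1.29], [0.11, 2.56], [-1.05, 4.19], [0.11, 1.86], [-2.63, 2.63]. Speed limits (rad/s): [2.22, 2.22, 3.01, 3.01, 3.14, 3.14, 3.14].

### API

Orientations are given as a unit quaternion [x, y, z, w].
In Python, from rig import * gives the robot as it stands. Calls block until the motion is done:
- goto(position, orientation): joint-space move of the TCP to a pose.
- line_to(position, orientation=None, rate=0.15, contact_N=None): straight line of the TCP; orientation=None keeps the orientation; rate is the mean speed in m/s. With contact_N (N) it stops when the force on the tool has changed by that much, and returns True; else False.
- goto_joints(angles): joint-space move.
- ungrasp() and clamp(): open the fingers fully, or close them until they stop; the grip force is fixed at half the most.
- pause(seconds).
- inverse_kinematics(position, orientation): joint angles nearest the present ones, or None.
- read_camera(name): name is "scene" or "top" or "wrist"; returns (picture, depth): 384x512x3 uint8, red, green, blue; 384x512 float32, m along the optical axis (not along the pixel's ray), 0 where there is no reading.
- get_calibration(name): a dict with "vertical_fov" (degrees; the focal length in pixels is half the picture's height over the tangent of half this angle, whatever the lens; pixels are square), "cx", "cy" (the principal point, pixels), "world_from_camera" (4x4, takes a point from camera to world coordinates). Camera axes: x right, y up, looking along -z (the intrinsics and any distortion apply to the point x, -y, -z); pixel columns grow to the right and rows downward; lengths in m; the calibration is good to about 2 mm. A picture is of the moment at which its call begins: read the wrist's pose just before it. get_calibration takes no time and is no camera call; for the wrist camera it gives the pose at the moment of the call.
A pose or a line that the arm cannot do raises MotionError and nothing moves.
- finish_job(): hands the job in, once; it reports no verdict.
Readings, each from a call of its own:
- read_t(): time.
- read_q(): joint angles.
- read_dq(): joint speeds.
- read_tau(): joint torques, N m.
- read_ee_pos(): TCP position.
- read_eef_rot(): TCP orientation.
- read_ft_force(): force on the tool from outside, world axes, zero at the start.
- read_torque(): the same for the moment, N m.
- read_finger_gap(): finger opening in m.
Only numpy, scipy, OpenCV 4.12 (cv2) and the standard library are available. Lean on these libraries where they do the work, as an engineer would, in place of code of your own. Each camera call takes 0.05 s, during which the arm holds its last target.

## Working session

There is one attempt and no reset: what is moved stays moved. The work goes in short steps, each a Python script; the robot and the scene stay as the last script left them, time stands still between calls to the robot, and variables do not carry over. Pictures are saved under pics/ and viewed, and the job is handed in when it is done.

```bash
ls; mkdir -p pics
python3 - <<'E'
from rig import *
import cv2,numpy as np
for n in ["scene","top","wrist"]:
    c=get_calibration(n); print(n,{k:(np.round(v,4).tolist() if hasattr(v,'shape') else v) for k,v in c.items()})
    p,d=read_camera(n); cv2.imwrite(f"pics/{n}0.png",p[:,:,::-1]); np.save(f"pics/{n}0.npy",d)
print(read_t(),read_ee_pos(),read_eef_rot(),read_ft_force(),read_finger_gap())
import rig; print([x for x in dir(rig) if not x.startswith('_')])
try: print(tip_reach)
except Exception as e: print(e)
E
```

```text
pics
scene {'vertical_fov': 55.059112949218914, 'cx': 252.51507090387253, 'cy': 191.08345098252383, 'world_from_camera': [[0.0174, -0.6566, 0.754, 1.2362], [0.9997, 0.0222, -0.0037, 0.1217], [-0.0143, 0.7539, 0.6568, 0.6978], [0.0, 0.0, 0.0, 1.0]]}
top {'vertical_fov': 52.27254881928453, 'cx': 259.9836302447004, 'cy': 194.7792873268377, 'world_from_camera': [[0.0271, 0.9907, -0.133, 0.3498], [-0.9994, 0.0297, 0.0171, 0.1146], [0.0209, 0.1325, 0.991, 1.289], [0.0, 0.0, 0.0, 1.0]]}
wrist {'vertical_fov': 67.32771660204813, 'cx': 252.88508839827534, 'cy': 190.76128669030658, 'world_from_camera': [[0.2824, -0.9149, -0.2884, 0.131], [0.9593, 0.2689, 0.0862, 0.7171], [-0.0013, -0.301, 0.9536, 0.3733], [0.0, 0.0, 0.0, 1.0]]}
0.15 [0.20499434 0.69503985 0.24460248] [ 1.42899686e-01  9.89736985e-01 -6.16498904e-04 -3.23600863e-05] [-1.42551238 -0.12660913 -0.40149739] 0.0854936291084488
['MotionError', 'clamp', 'finish_job', 'get_calibration', 'goto', 'goto_joints', 'inverse_kinematics', 'line_to', 'pause', 'read_camera', 'read_dq', 'read_ee_pos', 'read_eef_rot', 'read_finger_gap', 'read_ft_force', 'read_q', 'read_t', 'read_tau', 'read_torque', 'tip_reach', 'ungrasp']
0.014
```

View pics/scene0.png

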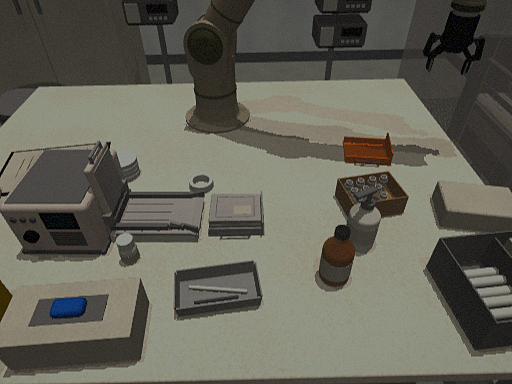

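View pics/top0.png

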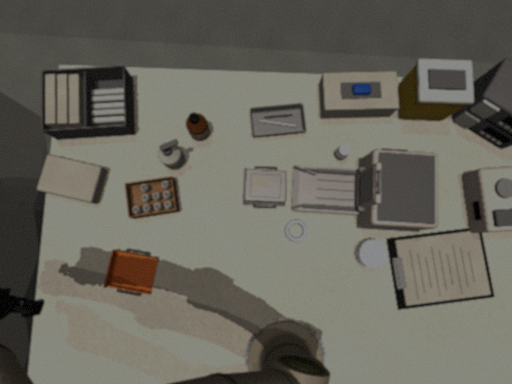

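View pics/wrist0.png

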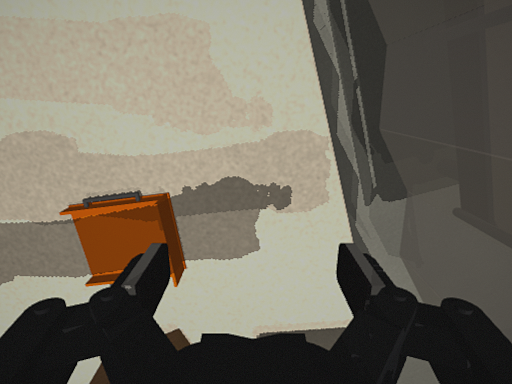

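```bash
cat > h.py <<'E'
import numpy as np,cv2
from rig import *
def calib(n,pose=None):
    c=get_calibration(n); f=192/np.tan(np.radians(c['vertical_fov']/2)); return f,c['cx'],c['cy'],np.array(c['world_from_camera'])
def unproj(C,u,v,d):
    f,cx,cy,T=C; u=np.asarray(u,float);v=np.asarray(v,float)
    p=np.stack([(u-cx)/f*d,-(v-cy)/f*d,-d*np.ones_like(u)],-1)
    return p@T[:3,:3].T+T[:3,3]
def plane(C,u,v,z):
    f,cx,cy,T=C; u=np.asarray(u,float);v=np.asarray(v,float)
    r=np.stack([(u-cx)/f,-(v-cy)/f,-np.ones_like(u)],-1)@T[:3,:3].T
    return T[:3,3]+r*((z-T[2,3])/r[...,2])[...,None]
def proj(C,P):
    f,cx,cy,T=C; p=(np.asarray(P)-T[:3,3])@T[:3,:3]
    return np.stack([cx+f*p[...,0]/-p[...,2],cy-f*p[...,1]/-p[...,2]],-1)
def save(name,img,box=None,s=1):
    if box: x0,y0,x1,y1=box; img=img[y0:y1,x0:x1]
    img=cv2.resize(img,None,fx=s,fy=s,interpolation=cv2.INTER_CUBIC)
    cv2.imwrite(f"pics/{name}.png",img[:,:,::-1])
E
python3 - <<'E'
from h import *
p=cv2.imread('pics/top0.png')[:,:,::-1]; d=np.load('pics/top0.npy'); C=calib('top')
save('top_crop',np.clip(p.astype(float)*1.6,0,255).astype('uint8'),(230,140,370,240),5)
q=cv2.imread('pics/scene0.png')[:,:,::-1]; save('scene_crop',np.clip(q.astype(float)*1.6,0,255).astype('uint8'),(90,170,290,270),4)
ds=np.load('pics/scene0.npy'); D=calib('scene')
for (u,v) in [(265,180),(258,187),(272,190),(320,190),(335,200),(335,180),(300,190),(285,220),(400,200)]:
    m=np.median(d[v-1:v+2,u-1:u+2]); print((u,v),np.round(unproj(C,u,v,m),4))
for (u,v) in [(225,210),(255,210),(160,215),(180,215),(220,260)]:
    m=np.median(ds[v-1:v+2,u-1:u+2]); print('s',(u,v),np.round(unproj(D,u,v,m),4))
E
```

```text
(265, 180) [0.565  0.0783 0.0472]
(258, 187) [0.5418 0.1002 0.0456]
(272, 190) [0.533  0.0551 0.0483]
(320, 190) [ 0.5403 -0.1024  0.0304]
(335, 200) [ 0.509  -0.1516  0.0302]
(335, 180) [ 0.5753 -0.1519  0.0282]
(300, 190) [ 0.5384 -0.037   0.0303]
(285, 220) [0.4413 0.0077 0.0014]
(400, 200) [ 0.4986 -0.3163  0.1573]
s (225, 210) [0.5597 0.0541 0.0466]
s (255, 210) [0.5618 0.1304 0.0464]
s (160, 215) [ 0.5556 -0.1149  0.03  ]
s (180, 215) [ 0.5565 -0.0633  0.0293]
s (220, 260) [ 6.818e-01  4.400e-02 -3.000e-04]
```

View pics/top_crop.png

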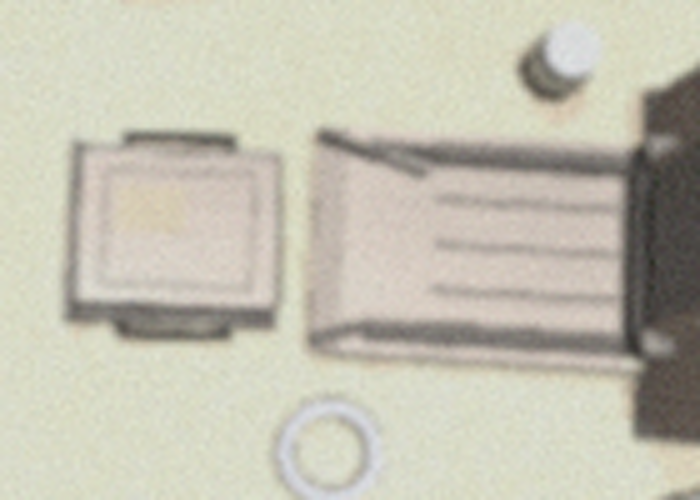

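View pics/scene_crop.png

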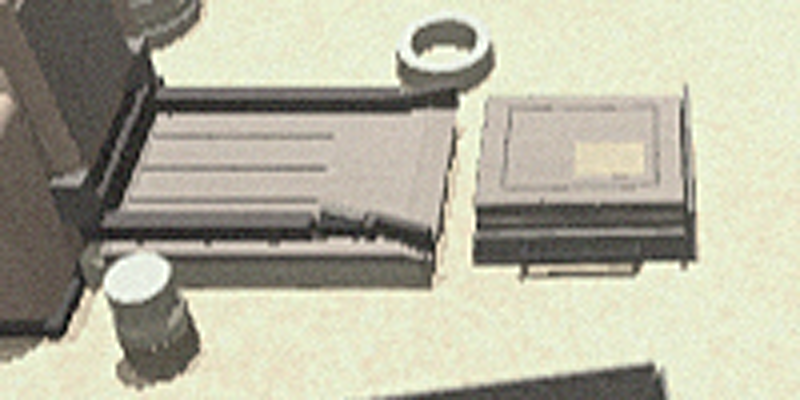

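Run:
```python
from h import *
q=[0.70710678,0.70710678,0,0]
for p in [(0.545,0.04,0.28),(0.545,0.11,0.06),(0.545,-0.05,0.05)]:
    print(p,inverse_kinematics(p,q))
t=read_t(); goto([0.545,0.04,0.30],q); print(read_t()-t, read_ee_pos(), read_ft_force())
C=calib('wrist');np.savez('pics/w1.npz',f=C[0],cx=C[1],cy=C[2],T=C[3]); p,d=read_camera('wrist'); np.save('pics/w1.npy',d); cv2.imwrite('pics/w1.png',p[:,:,::-1])
t=read_t(); clamp(); print(read_t()-t,read_finger_gap(), read_ft_force())
save('w1v',np.clip(p.astype(float)*1.5,0,255).astype('uint8'),None,1.5)
```

```text
(0.545, 0.04, 0.28) [-0.50917728  0.36747398  0.45327609  1.99110598 -0.21506074  0.82892288
  0.06401524]
(0.545, 0.11, 0.06) [-0.42309937  0.68450269  0.18059438  2.1311699  -0.33555789  0.35211204
  0.03377785]
(0.545, -0.05, 0.05) [-0.08331823  0.69087044  0.10481147  2.15117308 -0.22079513  0.30930483
  0.20821109]
2.6167000000000002 [0.5451035  0.0410768  0.29979771] [ 0.10276425 -0.16125028 -0.21587668]
0.7666 -2.875653704510948e-05 [ 0.70465293  0.23041572 -0.40409279]
```

View pics/w1v.png

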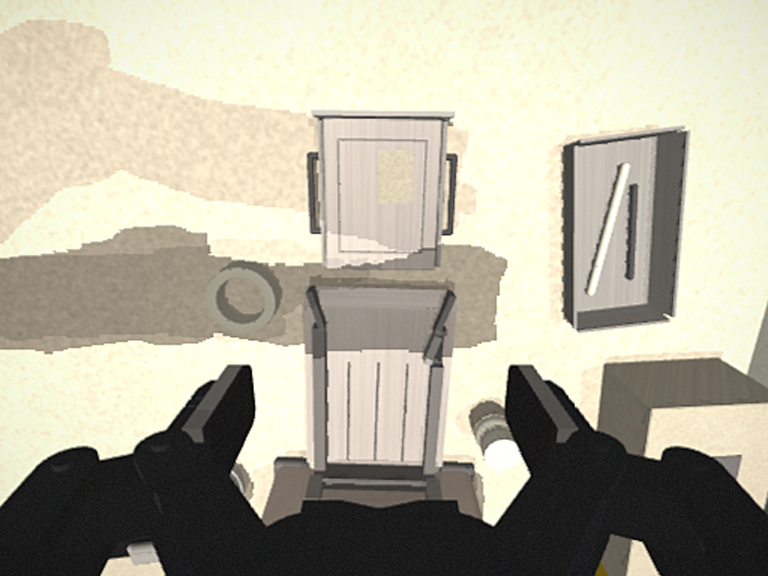

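Run:
```python
from h import *
p=cv2.imread('pics/w1.png')[:,:,::-1]
g=np.clip(p.astype(float)*1.5,0,255).astype('uint8')
save('w1a',g,(195,60,315,190),4.5); save('w1b',g,(190,180,320,345),3.5)
```

```text
(no output)
```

View pics/w1a.png

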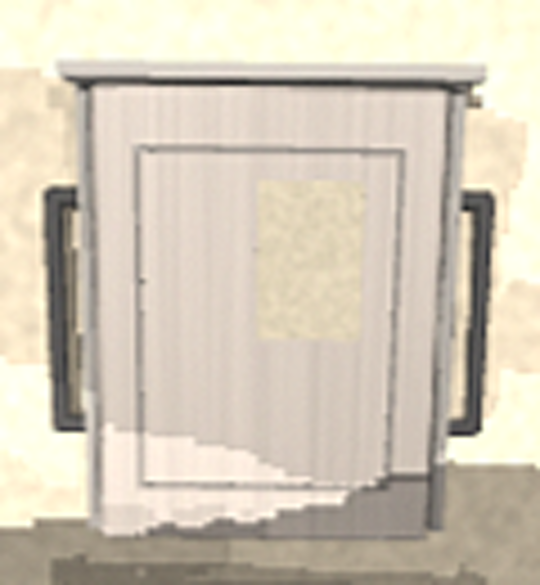

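View pics/w1b.png

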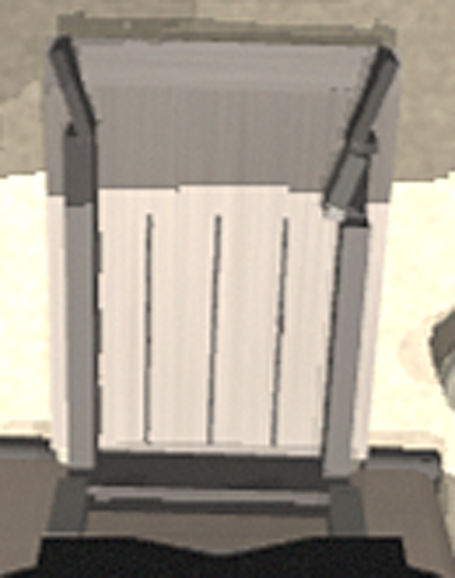

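Run:
```python
from h import *
z=np.load('pics/w1.npz');C=(z['f'],z['cx'],z['cy'],z['T']);d=np.load('pics/w1.npy')
a=lambda u,v:(195+(u+.5)/4.5-.5,60+(v+.5)/4.5-.5); b=lambda u,v:(190+(u+.5)/3.5-.5,180+(v+.5)/3.5-.5)
print('lid depths',[np.round(unproj(C,*a(*k),np.median(d[int(a(*k)[1])-1:int(a(*k)[1])+2,int(a(*k)[0])-1:int(a(*k)[0])+2])),4).tolist() for k in [(130,120),(400,120),(300,300),(130,480),(400,480)]])
print('backwall',[np.round(unproj(C,*a(*k),d[int(round(a(*k)[1])),int(round(a(*k)[0]))]),4).tolist() for k in [(100,70),(270,70),(440,70)]])
P=[plane(C,*a(*k),.0475) for k in [(90,85),(449,85),(427,537),(102,535)]]; print(np.round(P,4)); print(np.mean(P,0))
print('yaws',[np.degrees(np.arctan2(-(P[i]-P[j])[0],(P[i]-P[j])[1])) for i,j in [(0,3),(1,2)]], np.degrees(np.arctan2((P[1]-P[0])[1],(P[1]-P[0])[0])))
for n,k,h in [('guideL top inner near mouth',(96,140),.044),('L end',(98,465),.044),('guideR inner',(341,222),.044),('R end',(323,475),.044),('L base',(99,200),.03),('L base end',(103,450),.03),('R base end',(327,455),.03),('mouthL',(68,40),.027),('mouthR',(390,42),.027),('catch heel tip',(326,207),.044),('ramp start',(345,143),.044),('slope line L',(85,86),.03),('slope R',(360,86),.03)]:
    uv=b(*k); print(n,np.round(plane(C,*uv,h),4),'depth:',np.round(unproj(C,*uv,d[int(round(uv[1])),int(round(uv[0]))]),4))
```

```text
lid depths [[0.5081, 0.1342, 0.0474], [0.5828, 0.1344, 0.0469], [0.5556, 0.0856, 0.0479], [0.5051, 0.0323, 0.0463], [0.5862, 0.0327, 0.0473]]
backwall [[0.5004, 0.147, 0.0486], [0.5467, 0.1473, 0.0463], [0.5932, 0.1473, 0.0474]]
[[0.4974 0.1432 0.0475]
 [0.5959 0.1434 0.0475]
 [0.595  0.0151 0.0475]
 [0.4962 0.0155 0.0475]]
[0.54611562 0.07929427 0.0475    ]
yaws [np.float64(-0.5198948390560663), np.float64(-0.37182628152509417)] 0.13108052605317055
guideL top inner near mouth [ 0.4933 -0.047   0.044 ] depth: [ 0.4914 -0.053   0.03  ]
L end [ 0.4885 -0.2093  0.044 ] depth: [ 0.488  -0.2125  0.0402]
guideR inner [ 0.5959 -0.0844  0.044 ] depth: [ 0.5964 -0.0863  0.0404]
R end [ 0.5925 -0.2146  0.044 ] depth: [ 0.5925 -0.2146  0.044 ]
L base [ 0.4918 -0.0814  0.03  ] depth: [ 0.492  -0.0806  0.0315]
L base end [ 0.4892 -0.2126  0.03  ] depth: [ 0.4892 -0.2124  0.0303]
R base end [ 0.5958 -0.2152  0.03  ] depth: [ 0.5939 -0.2033  0.0442]
mouthL [ 0.4809 -0.0091  0.027 ] depth: [ 0.4811 -0.0088  0.028 ]
mouthR [ 0.6154 -0.0097  0.027 ] depth: [0.5448 0.1182 0.4286]
catch heel tip [ 0.5893 -0.0774  0.044 ] depth: [ 0.5893 -0.0774  0.0439]
ramp start [ 0.5962 -0.0481  0.044 ] depth: [ 0.5976 -0.0528  0.0332]
slope line L [ 0.4877 -0.0284  0.03  ] depth: [ 0.4878 -0.0282  0.0305]
slope R [ 0.6033 -0.0282  0.03  ] depth: [ 0.6031 -0.0276  0.0314]
```

Run:
```python
from h import *
C=calib('wrist'); ee=read_ee_pos(); p,d=read_camera('wrist'); print(read_t(),ee)
g=np.clip(p.astype(float)*2.2,0,255).astype('uint8').copy()
for k,r in enumerate([0.0,0.014,0.027]):
    P=ee-[0,0,r]; 
    for dy in (-.011,.011):
        uv=proj(C,P+[0,dy,0]); print(r,dy,uv)
save('w2',g,(160,180,350,384),2.9)
np.save('pics/w2.npy',d)
T=C[3]
uu,vv=np.meshgrid(np.arange(512),np.arange(384)); W=unproj(C,uu,vv,d)
m=(d>0)&(W[...,2]>0.15)&(np.abs(W[...,0]-ee[0])<.02)&(np.abs(W[...,1]-ee[1])<.04)
Q=W[m]; print(len(Q), Q[:,2].min()-ee[2], np.percentile(Q[:,2]-ee[2],[1,5,20]))
lo=Q[Q[:,2]<np.percentile(Q[:,2],10)]; print(np.round(lo.min(0)-ee,4),np.round(lo.max(0)-ee,4))
```

```text
3.6333 [0.54498035 0.03998998 0.30000241]
0.0 -0.011 [253.11254469 278.16986415]
0.0 0.011 [253.14095406 239.85981428]
0.014 -0.011 [253.09792657 263.53503981]
0.014 0.011 [253.12328648 227.88047251]
0.027 -0.011 [253.0863482  251.94343637]
0.027 0.011 [253.10938753 218.45641619]
15928 -0.010922986644487043 [-0.0049114   0.00741457  0.0339147 ]
[-0.0139  0.0063 -0.0109] [0.0133 0.0126 0.0213]
```

View pics/w2.png

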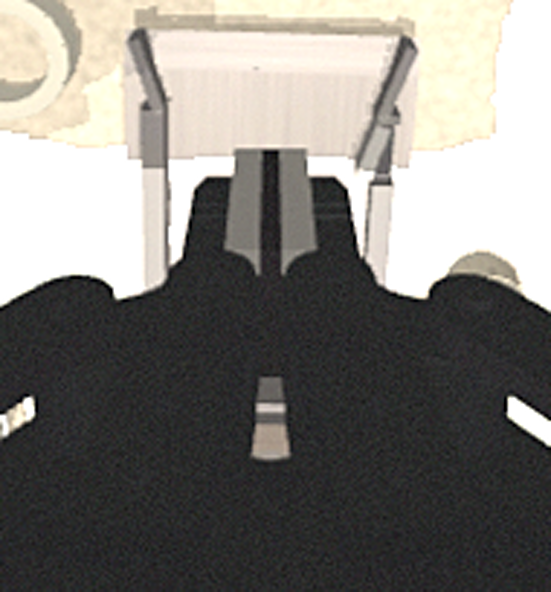

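```bash
cat >> h.py <<'E'
from scipy.spatial.transform import Rotation as R
def ori(yawdeg):
    a=np.radians(yawdeg); x=np.array([-np.sin(a),np.cos(a),0]); y=np.array([np.cos(a),np.sin(a),0])
    return R.from_matrix(np.c_[x,y,[0,0,-1]]).as_quat().tolist()
def F(n=3):
    return np.mean([read_ft_force() for _ in range(n)],0)
def st(tag=''):
    print(tag,'t%.2f'%read_t(),'ee',np.round(read_ee_pos(),4),'F',np.round(F(),2),flush=True)
E
python3 - <<'E'
from h import *
q=ori(-0.5)
goto([0.546,0.10,0.10],q); st('above')
line_to([0.546,0.10,0.0675],q,rate=0.08); st('near')
f0=F()
c=line_to([0.546,0.10,0.0565],q,rate=0.0027,contact_N=3); st('touch %s'%c)
E
```

```text
above t4.48 ee [0.5468 0.0996 0.1008] F [ 0.65 -0.03 -0.99]
near t5.04 ee [0.5461 0.0998 0.0676] F [-0.54  0.72  0.35]
touch True t7.17 ee [0.546  0.1    0.0609] F [-0.8   1.36  6.15]
```

Run:
```python
from h import *
q=ori(-0.5)
st('hold')
z=read_ee_pos()[2]
for i in range(6):
    f=F(5)[2]
    if f>10.5: break
    z-=0.0003; line_to([0.546,0.10,z],q,rate=0.003); st('dn %.4f'%z)
```

```text
hold t7.17 ee [0.546  0.1    0.0609] F [-0.8   1.36  6.15]
dn 0.0606 t7.45 ee [0.546  0.1    0.0609] F [-1.46  0.67  6.94]
dn 0.0603 t7.70 ee [0.546  0.1    0.0609] F [-1.86 -0.17 10.61]
```

Run:
```python
from h import *
z=0.0603
y=0.10
for i in range(4):
    f=F(6)[2]
    z-=np.clip((11.5-f)*0.0001,-0.0004,0.0003)
    y-=0.016
    line_to([0.546,y,z],ori(-0.5-0.25*(i+1)),rate=0.03); st('draw z%.4f f%.1f'%(z,f))
C=calib('wrist'); p,d=read_camera('wrist'); save('w3',np.clip(p.astype(float)*1.8,0,255).astype('uint8'),None,1.5)
```

```text
draw z0.0602 f10.6 t8.38 ee [0.5468 0.0845 0.0609] F [0.05 2.25 9.59]
draw z0.0600 f9.6 t9.07 ee [0.5471 0.0688 0.0609] F [-0.68  2.18 10.77]
draw z0.0599 f10.8 t9.75 ee [0.5471 0.0528 0.0609] F [-0.11  3.09 11.38]
draw z0.0599 f11.4 t10.43 ee [0.5471 0.0368 0.0609] F [-0.37  2.89 12.69]
```

View pics/w3.png

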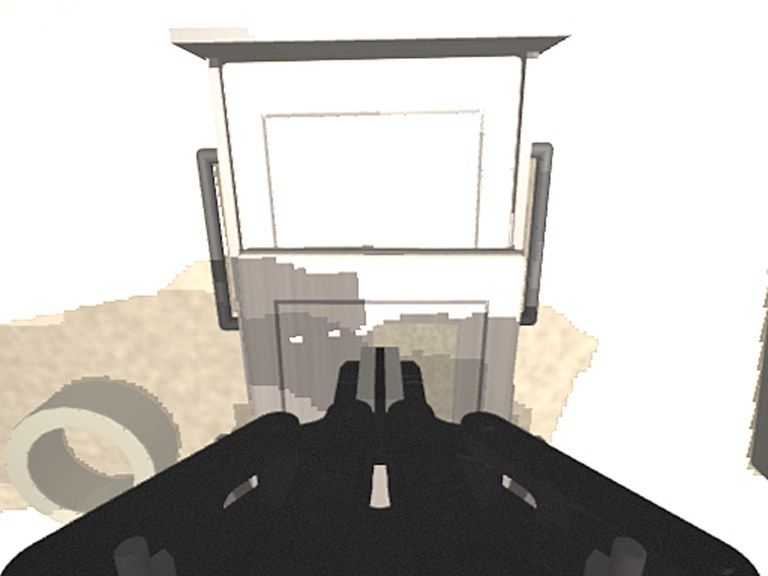

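Run:
```python
from h import *
C=calib('wrist')
for u,v in [(243,253),(380,251),(521,254)]:
    print(plane(C,u/1.5,v/1.5,0.0470))
x=0.547
line_to([x,0.0368,0.075],rate=0.04); st('up')
line_to([x,0.098,0.075],ori(-1.6),rate=0.12); st('behind hi')
line_to([x,0.098,0.056],ori(-1.6),rate=0.05,contact_N=5); st('behind lo')
C=calib('wrist'); p,d=read_camera('wrist'); save('w4',np.clip(p.astype(float)*1.5,0,255).astype('uint8'),None,1.5)
for u,v in [(243,253)]: pass
```

```text
[0.50209379 0.08187463 0.047     ]
[0.54836267 0.08137757 0.047     ]
[0.5960423  0.07911559 0.047     ]
up t11.01 ee [0.547  0.0368 0.0751] F [-0.21  0.63 -0.5 ]
behind hi t11.67 ee [0.5469 0.0974 0.0749] F [-0.12  0.15 -0.57]
behind lo t12.20 ee [0.5468 0.0977 0.0556] F [ 0.09 -0.31  0.44]
```

View pics/w4.png

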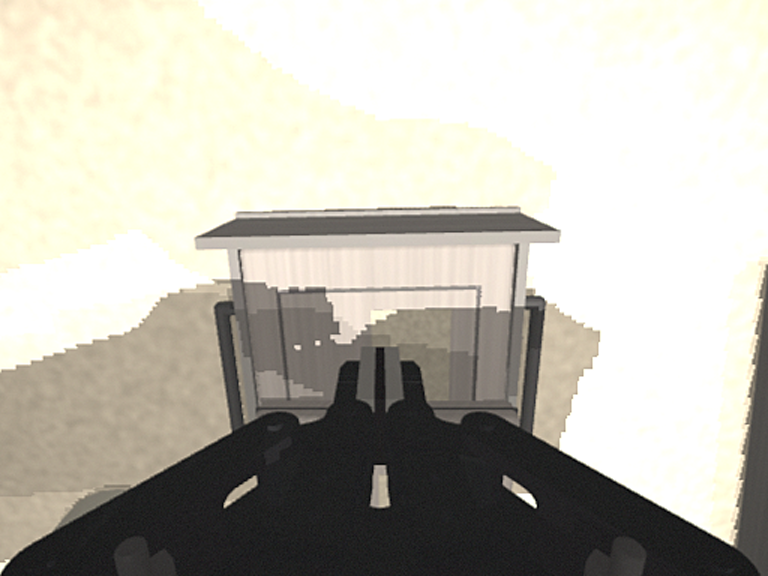

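```bash
cat >> h.py <<'E'
def ax(y): return 0.5423+0.028*(y+0.146)
E
python3 - <<'E'
from h import *
q=ori(-1.6)
line_to([ax(.0977),0.0977,0.054],q,rate=0.02); st('set')
c=line_to([ax(.088),0.088,0.054],q,rate=0.0027,contact_N=3); st('touch %s'%c)
y=0.088
for yt in [0.07,0.05,0.03]:
    c=line_to([ax(yt),yt,0.054],q,rate=0.02,contact_N=12); st('push %s'%c)
    if c: break
C=calib('wrist'); p,d=read_camera('wrist'); save('w5',np.clip(p.astype(float)*1.5,0,255).astype('uint8'),None,1.5)
p,d=read_camera('scene'); save('s5',np.clip(p.astype(float)*1.5,0,255).astype('uint8'),(90,160,290,270),4)
E
```

```text
set t12.55 ee [0.5493 0.0978 0.054 ] F [ 0.38 -0.62  0.9 ]
touch False t15.93 ee [0.5488 0.088  0.054 ] F [0.32 0.06 0.38]
push False t16.98 ee [0.5483 0.07   0.054 ] F [-0.66  0.84 -0.24]
push False t18.13 ee [0.5478 0.0498 0.054 ] F [ 0.54  1.57 -1.22]
push False t19.28 ee [0.5475 0.0297 0.0541] F [ 0.21  0.97 -0.6 ]
```

View pics/s5.png

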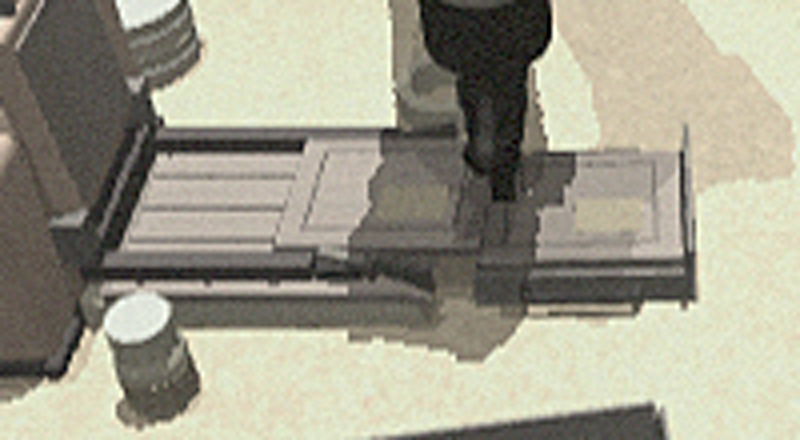

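View pics/w5.png

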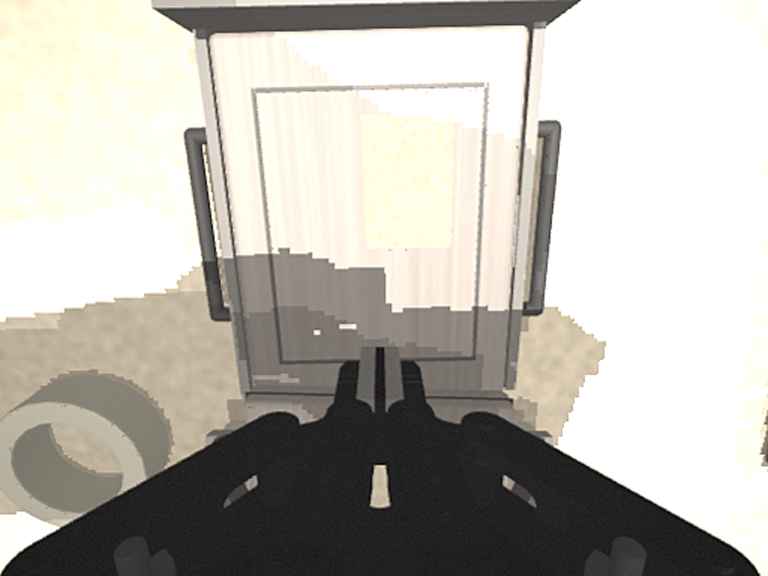

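Run:
```python
from h import *
q=ori(-1.6)
for yt,z in [(0.012,.054),(-0.005,.054),(-0.03,.050),(-0.045,.050),(-0.055,.050)]:
    c=line_to([ax(yt),yt,z],q,rate=0.02,contact_N=16); st('push %s'%c)
    if c: break
p,d=read_camera('scene'); save('s6',np.clip(p.astype(float)*1.5,0,255).astype('uint8'),(90,160,290,270),4)
```

```text
push False t20.43 ee [0.5473 0.0115 0.0541] F [-0.39  0.83  0.05]
push False t21.43 ee [ 0.5462 -0.0053  0.054 ] F [ 1.45  2.05 -0.04]
push False t22.85 ee [ 0.5454 -0.0301  0.05  ] F [-0.09  3.96  1.43]
push False t23.75 ee [ 0.5454 -0.0456  0.05  ] F [ 0.33 -0.52 -0.41]
push False t24.40 ee [ 0.5451 -0.0555  0.0501] F [ 0.78  1.63 -0.79]
```

View pics/s6.png

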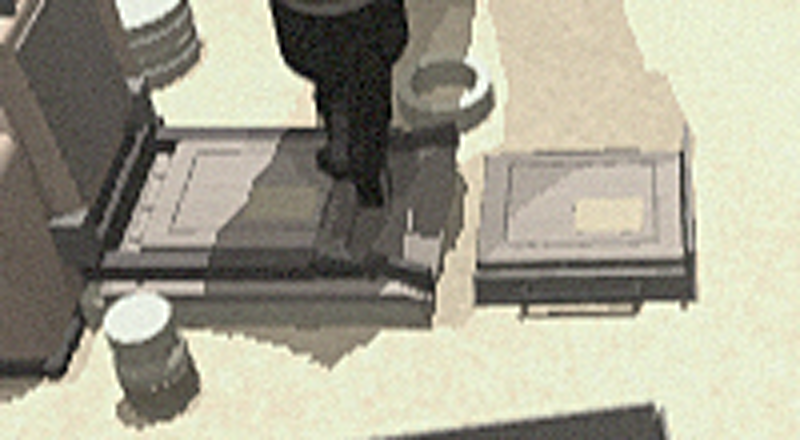

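Run:
```python
from h import *
q=ori(-1.6)
c=line_to([ax(-.065),-.065,.050],q,rate=0.008,contact_N=12); st('push %s'%c)
c=line_to([ax(-.080),-.080,.050],q,rate=0.0027,contact_N=9); st('home %s'%c)
p,d=read_camera('scene'); save('s7',np.clip(p.astype(float)*1.8,0,255).astype('uint8'),(100,175,220,265),6)
p,d=read_camera('wrist'); save('w7',np.clip(p.astype(float)*1.8,0,255).astype('uint8'),None,1.5)
```

```text
push False t25.85 ee [ 0.5444 -0.0651  0.05  ] F [-1.4   3.86  0.77]
home True t28.99 ee [ 0.5459 -0.073   0.05  ] F [ 0.26 -0.7  -0.42]
```

View pics/s7.png

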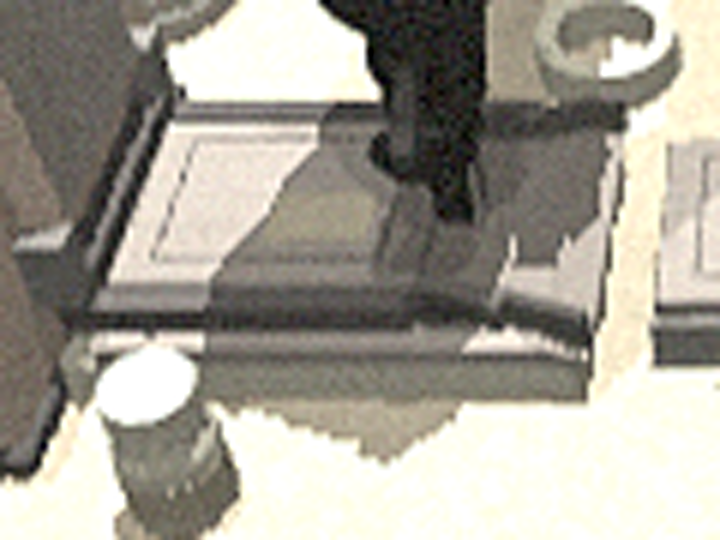

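View pics/w7.png

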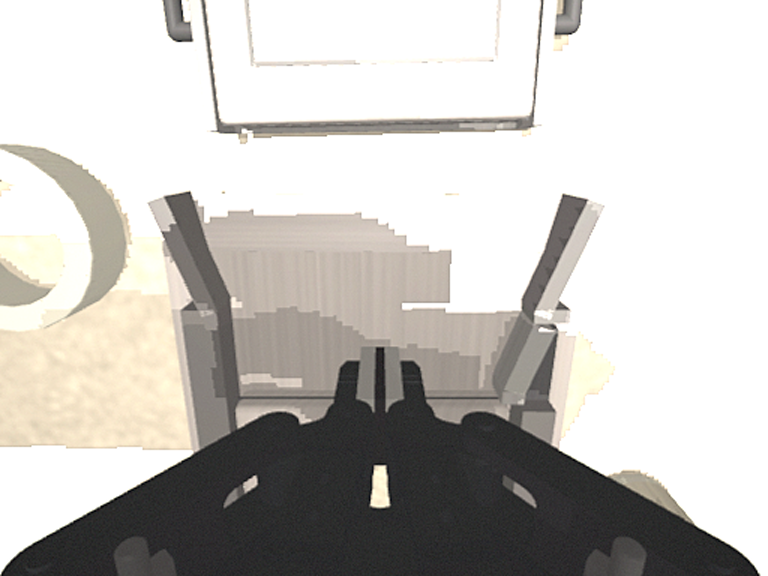

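Run:
```python
from h import *
q=ori(-1.6)
pause(0.1); st('now')
c=line_to([ax(-.080),-.080,.050],q,rate=0.0027,contact_N=9); st('home %s'%c)
pause(0.1); st('hold')
```

```text
now t29.19 ee [ 0.5454 -0.0728  0.0497] F [-0.57  0.4   0.31]
home True t30.42 ee [ 0.5455 -0.0732  0.0496] F [ 0.51 -0.43  0.45]
hold t30.52 ee [ 0.5453 -0.0732  0.0494] F [0.24 0.13 0.48]
```

Run:
```python
from h import *
q=ori(-1.6)
line_to([ax(-.055),-.055,.050],q,rate=0.03); 
line_to([ax(-.055),-.035,.13],q,rate=0.12); 
line_to([0.546,0.03,.16],q,rate=0.12); st('back')
pause(0.15)
C=calib('wrist');np.savez('pics/w8.npz',f=C[0],cx=C[1],cy=C[2],T=C[3]); p,d=read_camera('wrist'); np.save('pics/w8.npy',d); cv2.imwrite('pics/w8.png',p[:,:,::-1]); save('w8v',np.clip(p.astype(float)*1.5,0,255).astype('uint8'),None,1.5)
p,d=read_camera('scene'); save('s8',np.clip(p.astype(float)*1.6,0,255).astype('uint8'),(90,165,290,270),4)
```

```text
back t32.84 ee [0.5458 0.0294 0.1597] F [-0.02 -0.46  0.83]
```

View pics/w8v.png

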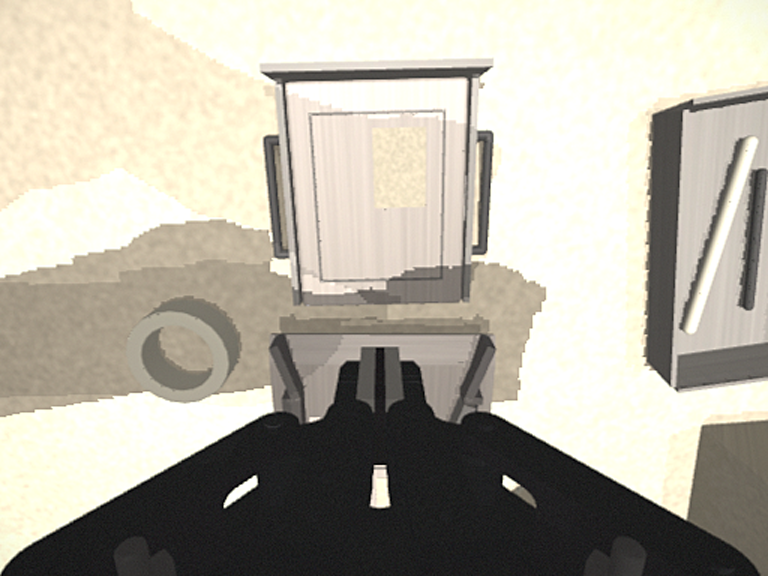

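View pics/s8.png

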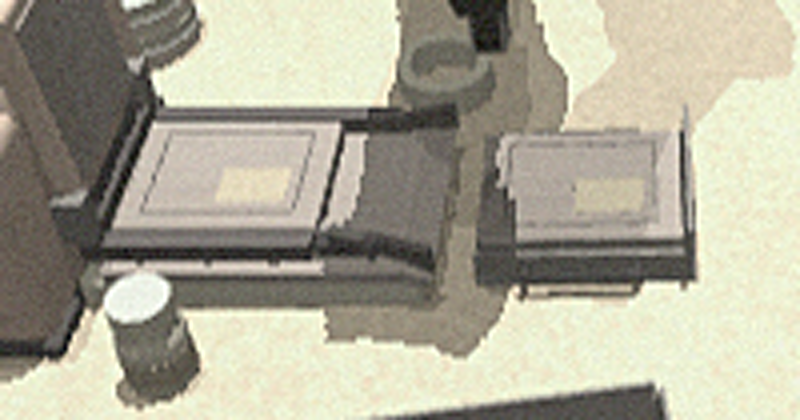

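Run:
```python
from h import *
q=ori(-1.6)
line_to([0.52,-0.03,.29],q,rate=0.15); st('view'); pause(0.1)
C=calib('wrist');np.savez('pics/w9.npz',f=C[0],cx=C[1],cy=C[2],T=C[3]); p,d=read_camera('wrist'); np.save('pics/w9.npy',d); cv2.imwrite('pics/w9.png',p[:,:,::-1]); save('w9v',np.clip(p.astype(float)*1.5,0,255).astype('uint8'),(190,80,350,260),3.3)
```

```text
view t34.21 ee [ 0.5198 -0.0295  0.2894] F [-0.64 -0.44 -0.19]
```

View pics/w9v.png

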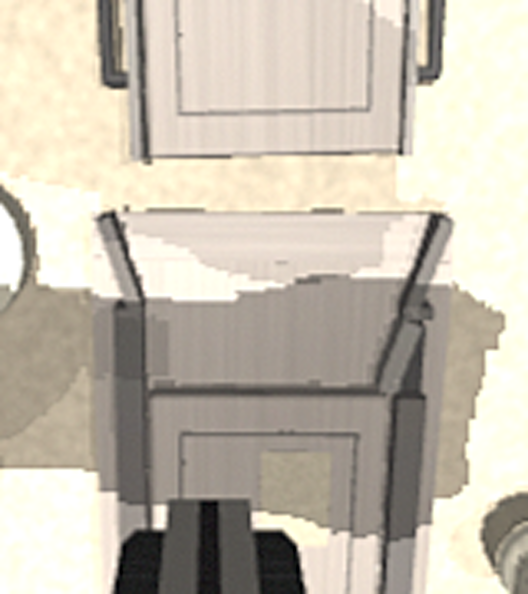

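Run:
```python
from h import *
p=cv2.imread('pics/w9.png')[:,:,::-1]
save('w9z',np.clip(p.astype(float)*2.0,0,255).astype('uint8'),(285,165,335,215),12)
```

```text
(no output)
```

View pics/w9z.png

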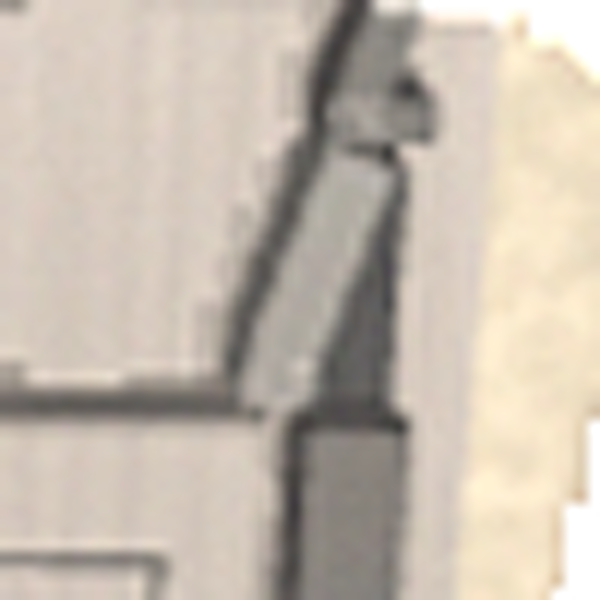

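Run:
```python
from h import *
z=np.load('pics/w9.npz');C=(z['f'],z['cx'],z['cy'],z['T'])
b=lambda u,v:(285+(u+.5)/12-.5,165+(v+.5)/12-.5)
for n,k in [('heel inner',(240,402)),('guide inner',(297,420)),('back edge lid',(150,415)),('lid corner',(268,410))]: print(n,plane(C,*b(*k),.044))
c=lambda u,v:(190+(u+.5)/3.3-.5,80+(v+.5)/3.3-.5)
for n,k,h in [('backL',(150,394),.044),('backR',(380,394),.044),('mid FL',(148,158),.033),('mid FR',(402,154),.033)]: print(n,plane(C,*c(*k),h))
```

```text
heel inner [ 0.58861789 -0.08276616  0.044     ]
guide inner [ 0.59519486 -0.08511676  0.044     ]
back edge lid [ 0.57837309 -0.08406991  0.044     ]
lid corner [ 0.59184299 -0.08381792  0.044     ]
backL [ 0.49338678 -0.08172576  0.044     ]
backR [ 0.58901586 -0.0842334   0.044     ]
mid FL [0.49625254 0.01353796 0.033     ]
mid FR [0.59694302 0.01240835 0.033     ]
```

Run:
```python
from h import *
st(); print(finish_job())
```

```text
t34.36 ee [ 0.5198 -0.0296  0.2892] F [ 0.93 -0.35  0.17]
the job is handed in; nothing more can be done
None
```

The top cassette is on the thawer's tray, pushed up to the end stop, with the catch shut behind it. I handed the job in at 34.4 s of the 56 s allowed.

**What I did:** I pressed the closed fingertips on the lid (readings 9.6 to 12.7 N) and drew the cassette 64 mm off the pile. Then I pushed its back edge along the tray. Approaches to the cassette averaged 2.7 mm/s. Push readings between moves stayed under 4 N, and no 9 to 16 N force-change stop tripped until the end stop.

**Last checks:**
- **End stop:** two slow pushes, each set to stop at a 9 N change, ended at the same place (TCP y −0.0730 and −0.0732). That is about 3 mm deeper than I had worked out, and consistent with my camera error.
- **Catch:** in the last wrist picture its heel stands about 6.6 mm proud of the guide, as it did at the start. It sits about 1.3 mm behind the cassette's back edge; geometry says 2 mm.
- **Lower cassettes:** the middle one's front edge is where the pile's was, within about 2 mm. I did not measure the lowest one, but it looks in place.
- **Other things on the trolley:** nothing looked moved in the areas I viewed, and I did not check each item.

**Disagreements:** the heel's measured y differed by about 5 mm between the first and last wrist pictures, more than the stated 2 mm calibration. I therefore relied on positions within one picture. After each 9 N stop the force read about zero. I also never saw the 7 to 16 N the catch was said to take, because I read force only between moves.

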